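Zero the saw's tally counter

ROBOT

A 6-joint arm with a two-finger parallel gripper is mounted at the origin on a cart in front of the work surface, level with it; the furniture and walls round the work are solid. World frame = base frame: x ahead of the robot, y to its left, z up, the work surface at z = 0. Lengths are in m, angles in rad, forces in N, time in s.
With the tool pointing down it reaches from about 0.375 to 0.9 m from the base axis. Payload 3.1 kg.
Tool frame: the origin (TCP) lies where the fingers leave the gripper's body, on its centre line; the fingertips stand 70 mm ahead of it and the grasp point (between the pads) lies 51 mm ahead of it (env.tcp_to_tips is the z of the fingertips in the tool frame, in m); z points along the fingers, y is the line along which they close (so a half turn about z gives the same grasp; the last joint's range is limited). The gripper opens to 87 mm and grips with 3 to 60 N. Pads are 19 mm wide; open, the fingers measure 117 mm over their backs; the gripper's body (75 mm by 190 mm) begins 51 mm behind the grasp point.
Start: joints at [-1.397, 0.527, 1.433, -0, 1.181, -0.178], TCP at [0.216, -0.586, 0.292] pointing down, gripper open.
Joint ranges: [-3.08, 3.08], [-0.75, 2.2], [0.22, 2.44], [-1.43, 4.57], [0, 2.65], [-2.85, 2.85]. Speed limits (rad/s): [2.79, 2.79, 3.14, 3.14, 3.14, 3.14].

INTERFACE

Orientations are given as [roll, pitch, yaw] about the fixed x, y, z axes, in that order (R = Rz(yaw) Ry(pitch) Rx(roll)).
In Python, from plant import env, claw, planner, imaging gives the robot as it stands. Calls block until the motion is done:
- env.movep(position, orientation): joint-space move of the TCP to a pose.
- env.move_linear(position, attitude=None, feed=0.15): straight line of the TCP; attitude=None keeps the orientation; feed is the mean speed in m/s.
- env.movej(angles): joint-space move.
- claw.gripper_to(opening, force=None): finger opening in m; force is the grip in N (None keeps the last); returns when the fingers have stopped.
- env.sleep(seconds).
- planner.solve_ik(position, orientation): joint angles nearest the present ones, or None.
- imaging.read_camera(name): name is "scene" or "top"; returns a dict with "image" (420x560x3 uint8, red, green, blue), "camera_matrix" (3x3 intrinsics, pixels), "dist" ([k1, k2, p1, p2, k3] as OpenCV has them; the pictures are not rectified), "view" (4x4, takes a point from world to camera coordinates). Camera axes: x right, y down, z forward; pixel columns grow to the right and rows downward; lengths in m; the calibration is good to about 2 mm. A picture is of the moment at which its call begins. There is no depth.
A pose or a line that the arm cannot do raises env.PlanningError and nothing moves.
- env.hand_in(): hands the job in; it is judged then, once.
Readings, each from a call of its own:
- env.get_time(): time.
- env.get_joints(): joint angles.
- env.get_qvel(): joint speeds.
- env.get_effort(): joint torques, N m.
- env.get_position(): TCP position.
- env.get_tool_rot(): TCP orientation.
- env.get_wrist_force(): force on the tool from outside, world axes, zero at the start.
- env.get_ft_torque(): the same for the moment, N m.
- env.get_finger_gap(): finger opening in m.
- env.get_grip_force(): force on a finger pad.
Only numpy, scipy, OpenCV 4.12 (cv2) and the standard library are available. Lean on these libraries where they do the work, as an engineer would, in place of code of your own. Each camera call takes 0.05 s, during which the arm holds its last target. There are 200 camera calls.

TASK

A new batch of cuts is about to start: on the round-cased tally counter on the bench, press the plunger slowly all the way down and let it up again, one press per step, until the 0 on its dial (the number with the steel stud beside it) stands at the pointer, and leave the plunger up. Leave the reading of the square-cased counter beside it as it is.

Things in the scene. Friction and masses are not known exactly. Their poses are not given: they have to be found in the camera images.
- round_counter: Grey tally counter with a ROUND dial case (88 mm across, 51 high), screwed to the bench, 172 mm long, turned up to 15 degrees. A tower (48 mm across) with the plunger stands behind the dial. Origin: plunger axis at the bench; x points away from the robot; dial axis at x = -78 mm. A twin with a square case stands left or right of it; not to be used.
- round_plunger_top (a point): Centre of the flat top (26 mm across) of the round-cased counter's plunger, a black mushroom cap 34 mm across on a steel stem, on the tower behind the dial. 88 mm above the bench when up; press it straight down. The point moves with the plunger.
- round_plunger (a joint): Travel of that plunger, m: 0 up, 0.012 fully down. Spring 3 N at the top, 5 N at the bottom, plus up to 5 N from the works half-way (7 to 10 N in all); 12 to 20 N press it home. It comes up by itself. A press home at 15 to 50 mm/s steps the dial once; a quick stab or a press that stops half-way may not. It must come fully up before the next press.
- round_dial (a joint): Dial angle, rad: white disc 75 mm across under a clear window, numerals 0 to 7, dark steel stud outside the 0. Reads 0 (a turn later 6.283) with the 0 at the pointer, a black diamond on the rim beside the tower. A press adds 0.785: clockwise from above, next higher number, 0 follows 7. Held by a detent, never turns back. Starts at -1.57, -2.36, -3.14 or -3.93 (6, 5, 4 or 3 at the pointer).
- square_dial (a joint): The same angle for the dial of the square-cased counter, which is otherwise alike: about -2.36 (5 at the pointer) at the start, and to be left there.

How it is judged:
By the outcome, as a careful person would: the job done as asked, in the order asked, and still so for the second after the job is handed in, with the robot touching nothing.
It also fails if it takes over 45 s, if anything falls off the work surface, if the arm or the gripper's body presses on something with over 40 N, if the wrist force passes 120 N, or if a joint passes its speed limit or range.

## Working session

There is one attempt and no reset: what is moved stays moved. The work goes in short steps, each a Python script; the robot and the scene stay as the last script left them, time stands still between calls to the robot, and variables do not carry over. Pictures are saved under pics/ and viewed, at most 10 in all, crops included, and the job is handed in when it is done.

```bash
ls; mkdir -p pics; python3 - <<'E'
from plant import env, claw, planner, imaging
import cv2,numpy as np
for n in("scene","top"):
    d=imaging.read_camera(n); cv2.imwrite(f"pics/{n}0.png",d["image"][:,:,::-1]); print(n,np.round(d["camera_matrix"],1).tolist(),d["dist"],np.round(d["view"],3).tolist())
print(env.get_time(),env.tcp_to_tips,env.get_tool_rot())
E
```

```text
pics
scene [[409.8, 0.0, 278.8], [0.0, 409.8, 217.5], [0.0, 0.0, 1.0]] [0.00628861 0.         0.         0.         0.        ] [[0.819, -0.574, 0.014, -0.569], [-0.279, -0.418, -0.865, 0.092], [0.502, 0.704, -0.502, 0.885], [0.0, 0.0, 0.0, 1.0]]
top [[464.9, 0.0, 274.9], [0.0, 464.9, 209.9], [0.0, 0.0, 1.0]] [-0.04211979  0.          0.          0.          0.        ] [[-0.012, -1.0, -0.005, -0.296], [-0.988, 0.013, -0.151, 0.507], [0.151, 0.004, -0.988, 0.878], [0.0, 0.0, 0.0, 1.0]]
0.1 0.0697 [-3.13973203e+00 -3.15209465e-04  3.52789540e-01]
```

View pics/scene0.png

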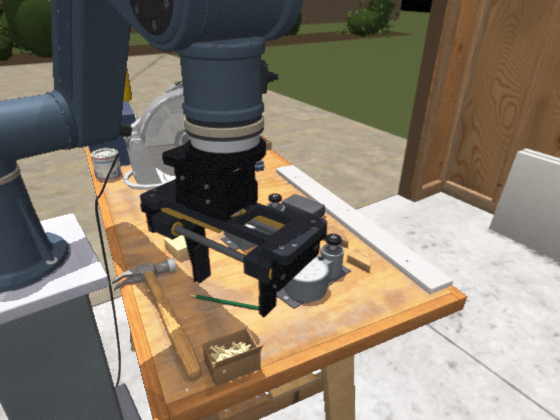

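View pics/top0.png

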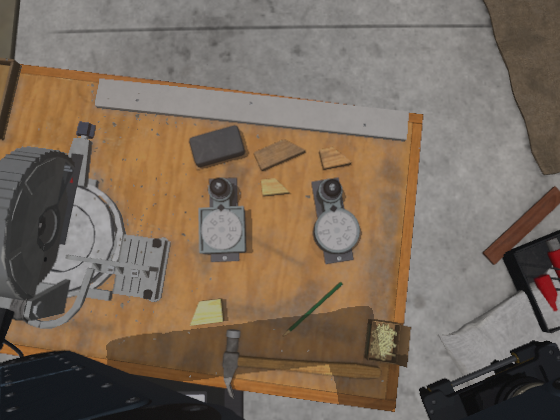

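The top view shows the round counter at right: its cap is near (331,187) and its dial near (337,230). The square one has its cap near (220,187). In the scene view the round cap is near (334,240). Next I'll triangulate the cap and enlarge the dials.

```bash
cat > h.py <<'E'
from plant import env, claw, planner, imaging
import cv2,numpy as np
def cap(d,uv,r=14,thr=60):
    """centroid of dark blob near uv"""
    g=d["image"].max(2); m=np.uint8(g<thr); k=np.zeros_like(m); cv2.circle(k,uv,r,1,-1); m&=k
    n,l,s,c=cv2.connectedComponentsWithStats(m); i=1+np.argmax(s[1:,4]); return c[i],s[i].tolist()
def ray(d,uv):
    p=cv2.undistortPoints(np.array([[uv]],float),d["camera_matrix"],np.array(d["dist"]))[0,0]
    V=d["view"]; R=V[:3,:3]; v=R.T@np.array([*p,1]); return -R.T@V[:3,3], v/np.linalg.norm(v)
def onz(d,uv,z): o,v=ray(d,uv); return o+v*(z-o[2])/v[2]
def crop(d,x0,x1,y0,y1,f,name):
    cv2.imwrite(name,cv2.resize(d["image"][y0:y1,x0:x1,::-1],None,fx=f,fy=f,interpolation=cv2.INTER_CUBIC))
E
python3 - <<'E'
from h import *
t=imaging.read_camera("top"); s=imaging.read_camera("scene")
ct,st=cap(t,(331,187)); cs,ss=cap(s,(334,240)); print(ct,st,cs,ss)
A,b=0,0
L=[ray(t,ct),ray(s,cs)]
M=[np.eye(3)-np.outer(v,v) for o,v in L]
p=np.linalg.solve(sum(M),sum(m@o for m,(o,v) in zip(M,L))); print("tri",p,[np.linalg.norm(m@(p-o)) for m,(o,v) in zip(M,L)])
print("z.084",onz(t,ct,.084),onz(s,cs,.084),"dial",onz(t,(337,231),.05))
a=cv2.resize(t["image"][165:270,290:385],None,fx=5,fy=5,interpolation=cv2.INTER_CUBIC)
b=cv2.resize(s["image"][225:310,270:360],None,fx=3,fy=3,interpolation=cv2.INTER_CUBIC)
c=np.zeros((525,475+270,3),np.uint8); c[:,:475]=a; c[:255,475:]=b
cv2.imwrite("pics/z1.png",c[:,:,::-1])
E
```

```text
[332.07407407 188.25925926] [323, 179, 18, 19, 216] [330.41007194 238.91366906] [321, 230, 20, 16, 139]
tri [ 0.534768   -0.40974028  0.08206091] [np.float64(0.0014319426886245847), np.float64(0.0014319426886245023)]
z.084 [ 0.53558208 -0.41035206  0.084     ] [ 0.53118073 -0.41146135  0.084     ] dial [ 0.45820161 -0.42143552  0.05      ]
```

View pics/z1.png

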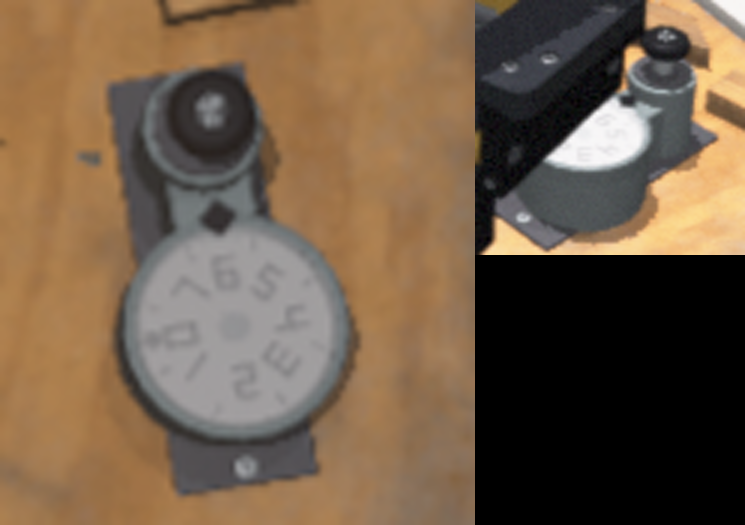

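The pointer is at 6 and the stud and 0 are a quarter turn to the left, so two presses are needed. The gripper contaminated the scene-view mask, so I'll close the fingers, move above and re-measure the cap.

```bash
python3 - <<'E'
from h import *
claw.gripper_to(0.0,20)
env.movep([0.535,-0.410,0.088+.0697+.10],[np.pi,0,0.2])
print(env.get_time(),env.get_position(),env.get_wrist_force(),env.get_finger_gap())
s=imaging.read_camera("scene"); t=imaging.read_camera("top")
cs,ss=cap(s,(334,240),11); print(cs,ss)
cv2.imwrite("pics/z2.png",np.hstack([cv2.resize(i,None,fx=3,fy=3,interpolation=cv2.INTER_CUBIC) for i in (s["image"][160:320,270:400],t["image"][110:270,280:410])])[:,:,::-1])
ct=(332.07,188.26)
L=[ray(t,ct),ray(s,cs)]
M=[np.eye(3)-np.outer(v,v) for o,v in L]
p=np.linalg.solve(sum(M),sum(m@o for m,(o,v) in zip(M,L))); print("tri",p,[np.linalg.norm(m@(p-o)) for m,(o,v) in zip(M,L)])
E
```

```text
3.0917 [ 0.53427737 -0.41099038  0.25786328] [-0.10198377 -0.35545981  0.20448132] 0.0005260553800369556
[332.63291139 240.3164557 ] [325, 234, 17, 17, 158]
tri [ 0.53713571 -0.41134137  0.07829709] [np.float64(0.0005010192098031736), np.float64(0.0005010192098031477)]
```

View pics/z2.png

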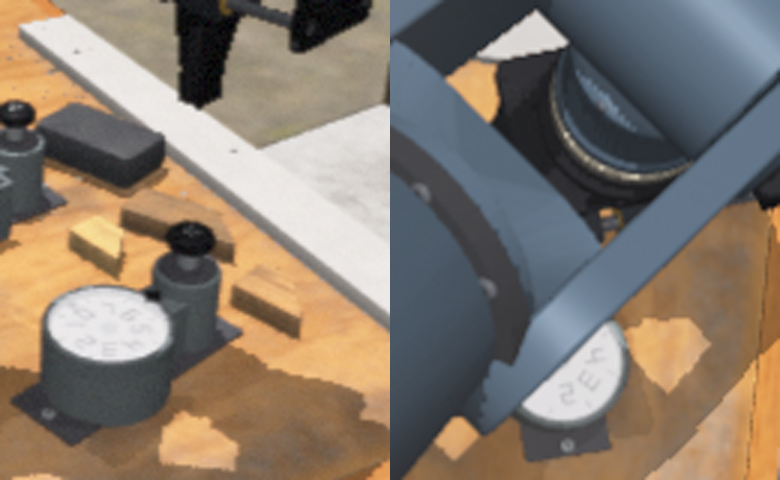

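The scene view now shows the cap unobstructed at about (333,240), and the dial still has 6 by the pointer. The triangulated axis is about (0.536, -0.411). I'll find contact and make the first press.

```bash
python3 - <<'E'
from h import *
x,y=0.536,-0.411
fz=lambda:env.get_wrist_force()[2]
env.move_linear([x,y,.0697+.094],feed=.08); env.sleep(.2); f0=fz(); z=.0697+.094
print("f0",f0,env.get_position())
while z>.0697+.082:
    z-=.0005; env.move_linear([x,y,z],feed=.01); 
    if fz()-f0>1.5: break
zc=z; print("contact tip z",zc-.0697,fz()-f0,env.get_position())
env.move_linear([x,y,zc+.003],feed=.02); env.sleep(.3)
env.move_linear([x,y,zc-.012],feed=.025); z=zc-.012; print("press",fz()-f0)
while fz()-f0<14 and z>zc-.018:
    z-=.0005; env.move_linear([x,y,z],feed=.02); print(round(zc-z,4),fz()-f0)
env.sleep(.2); print("held",fz()-f0,env.get_wrist_force(),env.get_position(),z)
env.move_linear([x,y,zc+.006],feed=.03); env.sleep(.3)
print(zc,z,fz(),env.get_time())
s=imaging.read_camera("scene"); crop(s,270,400,160,320,3,"pics/z3.png")
E
```

```text
f0 -0.5223627045551174 [ 0.53617569 -0.4111865   0.16428692]
contact tip z 0.08800000000000001 3.2207539832257925 [ 0.53604434 -0.411067    0.15810347]
press 6.57930803644611
0.0125 6.563293711122911
0.013 7.8181873338861845
0.0135 11.066007326657633
0.014 12.068543959069572
0.0145 14.771927020825403
held 14.04922435201011 [-2.589344    2.82022701 13.52686165] [ 0.5362964  -0.411271    0.14606024] 0.1432
0.1577 0.1432 -0.5036221938607156 11.65
```

View pics/z3.png

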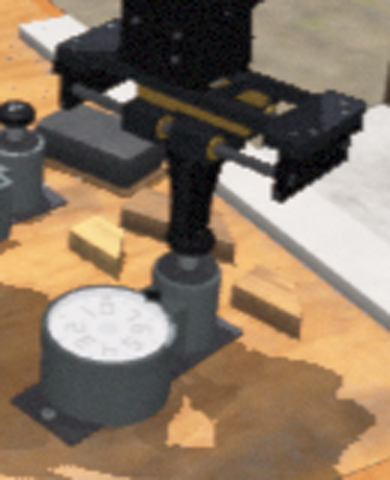

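The dial stepped once: 7 is at the pointer and 0 is next at crop (107,308). One more press.

```bash
python3 - <<'E'
from h import *
x,y,zc=0.536,-0.411,.1577
env.move_linear([x,y,zc+.003],feed=.02); f0=env.get_wrist_force()[2]; env.sleep(.2)
env.move_linear([x,y,zc-.0145],feed=.025); env.sleep(.2); print("held",env.get_wrist_force()[2]-f0)
env.move_linear([x,y,zc+.006],feed=.03)
env.move_linear([x,y,zc+.10],feed=.12)
s=imaging.read_camera("scene"); env.movep([0.216,-0.586,0.292],[np.pi,0,.353])
t=imaging.read_camera("top"); print(env.get_time(),env.get_wrist_force())
a=cv2.resize(t["image"][165:270,180:385],None,fx=3,fy=3,interpolation=cv2.INTER_CUBIC)[:,:,::-1]
b=cv2.resize(s["image"][215:310,270:360],None,fx=3,fy=3,interpolation=cv2.INTER_CUBIC)[:,:,::-1]
c=np.zeros((600,615,3),np.uint8); c[:315]=a; c[315:,:270]=b; cv2.imwrite("pics/z4.png",c)
E
```

```text
held 14.777174152933013
16.4917 [ 0.62165322 -0.5529228   0.12779675]
```

View pics/z4.png

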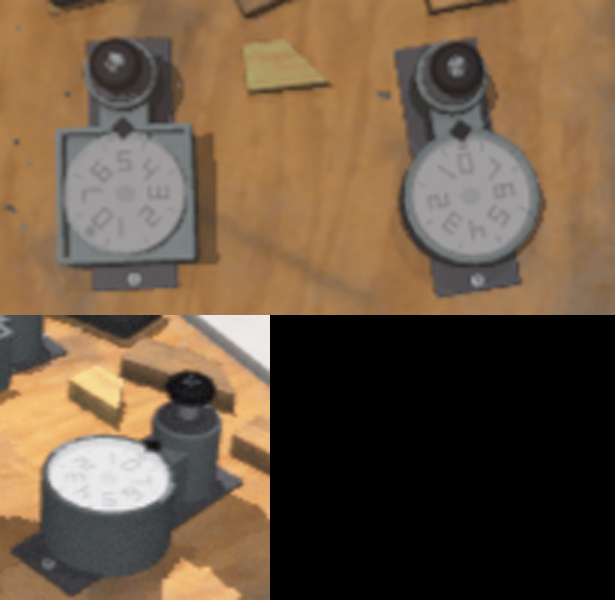

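The round dial's 0 is at the pointer (460,130), its plunger is up, and the square counter still shows 5.

```bash
python3 -c "
from plant import env
print(env.hand_in())"
```

```text
the job is handed in; nothing more can be done
None
```

I pressed the round counter's plunger twice, taking the dial from 6 to 0; the plunger is up, the square counter still reads 5, and I handed the job in just after 16.5 s on the robot's clock.

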